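# Set the loaded stirrer to its third click

### The job

Two identical magnetic stirrers stand on the lab bench; one carries a beaker. On the stirrer with the beaker, turn the selector clockwise until it stands in its third click from the off stop (off itself is not counted; it may already have been left at the first click), then let go. Do not shift the beaker, and leave the other stirrer's selector at off.

Things in the scene. Friction and masses are not known exactly. Their poses are not given: they have to be found in the camera images.
- selector_grip (a point): Black bar knob (44 x 16 mm, 34 tall, round skirt 48 mm across) on the grey front deck (85 mm up) of the stirrer with the beaker; white line at its pointing end. Point on the vertical turning axis, 9 mm below the bar's top, 24 mm above the skirt. x: along the bar to the pointing end, turns with it; y: across the bar; z: up. Scale on the deck: open ring at off, then a longer stroke per click.
- selector (a joint): Angle of that knob, rad: 0 at the off stop, growing clockwise seen from above. Clicks every 0.45 (26 degrees): first 0.45, second 0.90, third 1.35, stop at the fifth, 2.25. Starts resting at off or the first click. A click takes about 0.05 N m to pass; a released knob snaps to the nearest one.
- beaker_mid (a point): Low glass beaker, 64 mm across, 72 mm tall, 0.12 kg, loose on the round metal plate (124 mm across, 90 mm above the bench) of the stirrer to be set, about 135 mm from that knob's axis. This point is its centre, half-way up.
- spare_selector (a joint): Angle of the selector of the other, identical stirrer with an empty plate: 0 at off, where it starts and must stay, growing clockwise.

How it is judged:
By the outcome, as a careful person would: the job done as asked, in the order asked, and still so for the second after the job is handed in, with the robot touching nothing.
It also fails if it takes over 32 s, if anything falls off the work surface, if the arm or the gripper's body presses on something with over 40 N, if the wrist force passes 120 N, or if a joint passes its speed limit or range.

### The arm

A 6-joint arm with a two-finger parallel gripper is mounted at the origin on the work surface. World frame = base frame: x ahead of the robot, y to its left, z up, the work surface at z = 0. Lengths are in mm, angles in rad, forces in N, time in s.
With the tool pointing down it reaches from about 275 to 1000 mm from the base axis. Payload 8.4 kg.
Tool frame: the origin (TCP) lies midway between the tips of the shut fingers; the grasp point (between the pads) lies 19 mm behind it; z points along the fingers, y is the line along which they close (so a half turn about z gives the same grasp; the last joint's range is limited). The gripper opens to 85 mm and grips with 20 to 120 N. Pads are 22 mm wide; open, the fingers measure 114 mm over their backs; the gripper's body (76 mm by 85 mm) begins 54 mm behind the grasp point. The pads swing forward as they close: fully open they stand 13 mm farther back than shut.
Start: joints at [1.26, 0.353, 1.633, -0, 1.155, -0.002], TCP at [189.946, 595.44, 231.281] pointing down, gripper open.
Joint ranges: [-2.63, 2.63], [-0.92, 2.1], [0.06, 2.66], [-1.3, 4.44], [0, 2.69], [-3.02, 3.02]. Speed limits (rad/s): [2.22, 2.22, 2.79, 3.14, 3.14, 3.14].

### API

Orientations are given as [roll, pitch, yaw] about the fixed x, y, z axes, in that order (R = Rz(yaw) Ry(pitch) Rx(roll)).
In Python, from rig import r, imaging gives the robot as it stands. The module is installed in compiled form; this text tells all that it offers.
- The arm moves only by the tool arm_command, never from a script. Its argument "deltas" is a list of rows, each an object of numbers: "hand": the finger opening in mm, from 0 to 85.4; "tx", "ty", "tz": the shift along the tool's x, y, z in mm; "wx", "wy", "wz": the turn, a rotation vector about the tool's x, y, z in rad. A call has 1 to 8 rows; each row shifts and turns the commanded pose from where the row before left it, along the tool's axes as they then stand; what a row does not reach is not made up. A row lasts 1/8 s, in which the tool goes at most 62.5 mm and 10.7 degrees, less where a joint would pass 70% of its speed; a pose out of reach is approached as far as the arm can. A call with a gripper value outside its range is refused whole. The fingers move at their own pace and stop on an object; "squeeze" is the grip in N (left out, the last holds). Time passes only in rows, so rows that do not move let the fingers close. It gives the time, the measured TCP pose, the force, the opening and the grip force at its end, in the units of the state.
- r.sense(): the state, without advancing time (a new reading comes with each control period).
- imaging.grab_frame(name): name is "side" or "top"; returns a dict with "image" (480x640x3 uint8, red, green, blue), "mtx" (3x3 intrinsics, pixels), "world_to_cam" (4x4, takes a point from world to camera coordinates). Camera axes: x right, y up, looking along -z (the intrinsics and any distortion apply to the point x, -y, -z); pixel columns grow to the right and rows downward; lengths in mm; the calibration is good to about 2 mm. A picture is of the moment at which its call begins. There is no depth.
- r.sign_off(): hands the job in; it is judged then, once.
The state is a dict: "clock": time; "qpos": joint angles; "qvel": joint speeds; "joint_efforts": joint torques, N m; "eef_pos": TCP position; "tcp_rot": TCP orientation; "contact_force": force on the tool from outside, world axes, zero at the start; "wrist_torque": the same for the moment, N m; "opening": opening from 0.0 (shut) to 1.0 (fully open); "grasp_force": force on a finger pad.
Only numpy, scipy, OpenCV 4.12 (cv2) and the standard library are available. Lean on these libraries where they do the work, as an engineer would, in place of code of your own. Each camera call takes 0.05 s, during which the arm holds its last target. There are 200 camera calls.

## Working session

There is one attempt and no reset: what is moved stays moved. The work goes in short steps, Python scripts to look and compute and a tool call to move; the robot and the scene stay as the last step left them, time stands still between calls to the robot, and variables do not carry over. Pictures are saved under pics/ and viewed, at most 10 in all, crops included, and the job is handed in when it is done.

Besides the shell and the picture viewer there is one more tool, called after "Emit:" as a command line: name --argument value ..., lists and objects as JSON in quotes. arm_command: Moves the arm, as the interface text tells. Its arguments: {"type":"object","properties":{"deltas":{"type":"array"},"squeeze":{"type":"number"}},"required":["deltas"]}

```bash
mkdir -p pics; python3 - <<'E'
from rig import r, imaging
import cv2
for n in("top","side"):
    f=imaging.grab_frame(n); cv2.imwrite(f"pics/{n}0.png",f["image"][:,:,::-1]); print(n,f["mtx"].tolist(),f["world_to_cam"].round(4).tolist())
print(r.sense())
E
```

```text
top [[555.7658406667653, 0.0, 318.6755809064456], [0.0, 555.7658406667653, 237.7853966216506], [0.0, 0.0, 1.0]] [[0.0184, -0.999, -0.0413, 5.8032], [0.9982, 0.016, 0.0574, -637.4792], [-0.0567, -0.0423, 0.9975, -923.2123], [0.0, 0.0, 0.0, 1.0]]
side [[526.6539877937764, 0.0, 313.451648094947], [0.0, 526.6539877937764, 233.9874936047246], [0.0, 0.0, 1.0]] [[0.9937, -0.1093, -0.023, -621.0714], [0.0787, 0.5392, 0.8385, -155.0108], [-0.0792, -0.8351, 0.5444, -1022.4162], [0.0, 0.0, 0.0, 1.0]]
{'clock': 0.1, 'qpos': array([ 1.25957969e+00,  3.53581710e-01,  1.63403251e+00,  1.71304672e-05,
        1.15520984e+00, -2.40321440e-03]), 'qvel': array([-2.76376004e-04, -4.51190172e-05, -4.91084394e-04, -8.68491184e-04,
        9.72712017e-04, -3.60609199e-04]), 'joint_efforts': array([ 2.55813939e-03, -6.06361985e+01, -3.42821431e+01,  1.74578454e-04,
        4.00840989e-03,  2.57359778e-05]), 'eef_pos': array([189.82504819, 595.0405095 , 230.64665873]), 'tcp_rot': array([-3.14036129e+00, -1.86230701e-05,  2.83277230e+00]), 'contact_force': array([-0.31614848, -0.38767   ,  0.12373224]), 'wrist_torque': array([-0.06086678,  0.05365498,  0.05061604]), 'grasp_force': 0.0, 'opening': 0.998342668369134}
```

View pics/top0.png

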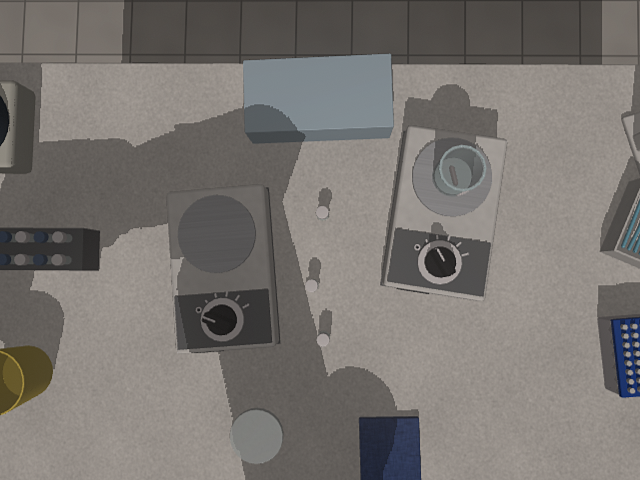

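View pics/side0.png

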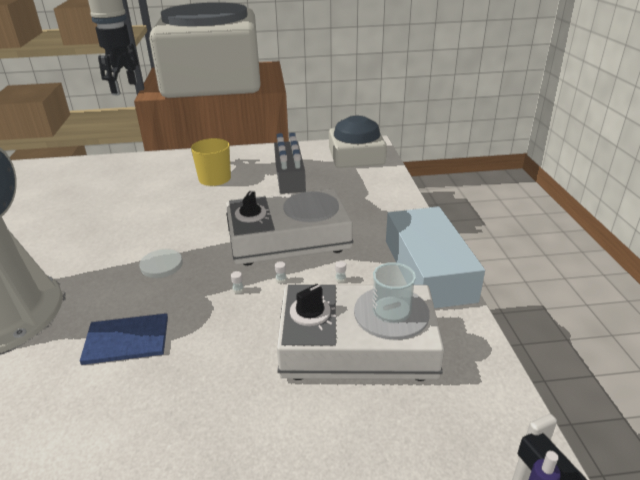

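The top view shows the beaker's stirrer on the right, with its knob near (440,260) and its off ring near (417,246). The spare stirrer is on the left. I'll zoom in on the knob in both views.

```bash
python3 - <<'E'
import cv2,numpy as np
a=cv2.imread("pics/top0.png")[225:300,390:490]; b=cv2.imread("pics/side0.png")[275:335,275:355]
a=cv2.resize(a,(533,400),interpolation=cv2.INTER_CUBIC)
b=cv2.resize(b,None,fx=5,fy=5,interpolation=cv2.INTER_CUBIC)
A=np.zeros((400,800,3),np.uint8); A[:,:400]=cv2.resize(a[:,:],(533,400))[:,60:460]; A[:300,400:]=b
cv2.imwrite("pics/crop0.png",A)
E
```

```text
(no output)
```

View pics/crop0.png

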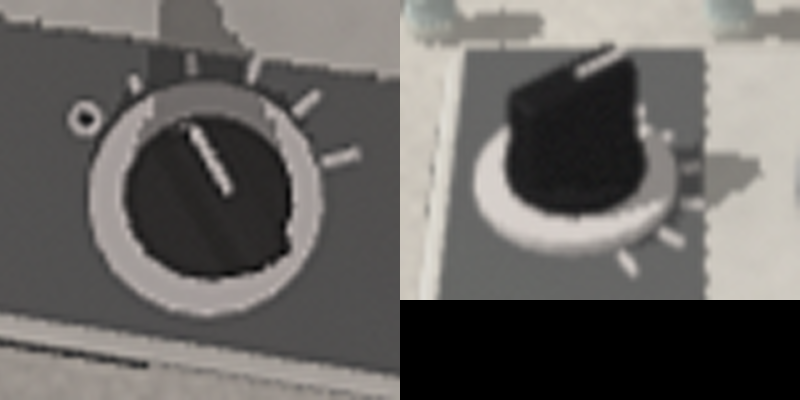

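The pointer line at crop (230,192)→(187,124) is aligned with the first stroke at (134,84), so the knob is at click 1. The ring is at (85,118) and the third stroke at (255,68). Next I'll triangulate.

```bash
cat > h.py <<'E'
import numpy as np, cv2
from rig import r, imaging
C={}
def cam(n):
    if n not in C:
        f=imaging.grab_frame(n); C[n]=(f["mtx"],f["world_to_cam"],f["image"])
    return C[n]
def ray(n,u,v):
    K,T,_=cam(n); d=np.linalg.inv(K)@[u,v,1]; d=d*[1,-1,-1]
    R=T[:3,:3]; return -R.T@T[:3,3], R.T@d
def plane(n,u,v,z):
    o,d=ray(n,u,v); return o+d*(z-o[2])/d[2]
def tri(a,b):
    o,d=ray("top",*a); p,e=ray("side",*b)
    s=np.linalg.lstsq(np.c_[d,-e],p-o,rcond=None)[0]; x=o+s[0]*d; y=p+s[1]*e
    return (x+y)/2,np.linalg.norm(x-y)
E
python3 - <<'E'
from h import *
T=lambda u,v:(390+(u+60)/5.333-.4,225+v/5.333-.4)
S=lambda u,v:(275+(u-400)/5-.4,275+v/5-.4)
np.set_printoptions(precision=1,suppress=True)
tip=tri(T(187,122),S(630,47)); inn=tri(T(230,193),S(576,75)); print("tip",tip,"inn",inn)
zt=(tip[0][2]+inn[0][2])/2; print("ztop",zt)
for zt in(zt,122,125):
    a=plane("top",*T(187,122),zt);b=plane("top",*T(230,193),zt);d=a-b;print(a,b,"bar yaw",np.arctan2(d[1],d[0]))
c=plane("top",*T(206,198),87);print("skirt",c, "side",plane("side",*S(577,184),87))
e=[plane("top",*T(u,v),88) for u,v in((90,198),(322,198),(206,82),(206,316))];print("skirt dia",np.linalg.norm(e[0]-e[1]),np.linalg.norm(e[2]-e[3]))
for q in((85,118),(134,84),(192,65),(255,68),(307,103),(341,157)):
    d=plane("top",*T(*q),85)-c; print("mark",np.arctan2(d[1],d[0]),np.hypot(d[0],d[1]))
# beaker rim, z=162, and spare
print("beaker",plane("top",464,168,162)); print("spare knob",plane("top",222,320,88))
E
```

```text
tip (array([ 620.7, -161.4,  132.3]), np.float64(2.8277142457160083)) inn (array([ 601.4, -173.3,  132.3]), np.float64(3.158319616680913))
ztop 132.30097378809808
[ 619.3 -161.3  132.3] [ 599.9 -173.2  132.3] bar yaw 0.5498894327864327
[ 619.7 -163.   122. ] [ 600.1 -175.1  122. ] bar yaw 0.5498894327864329
[ 619.6 -162.5  125. ] [ 600.  -174.5  125. ] bar yaw 0.5498894327864298
skirt [ 599.2 -174.5   87. ] side [ 602.  -174.7   87. ]
skirt dia 66.93066945099648 68.00242488766304
mark 0.9922046193247515 41.71864920239147
mark 0.5613406523083929 38.99754079415636
mark 0.1013008098836032 39.05456954792812
mark -0.3582597047154043 40.861494167635655
mark -0.8054328602764711 40.807199025971286
mark -1.2589085357285636 41.30118250133207
beaker [ 732.4 -195.5  162. ]
spare knob [501.9 163.   88. ]
```

The dial axis comes out at about (600.5, -174.5). The bar yaw is 0.55, and the first-click mark is at 0.56, so the knob is at click 1. The beaker is 133 mm away, which fits the text. The bar top is at about z 130. I'm moving over the knob now.

Emit:
arm_command --deltas '[{"tx": -39.1, "ty": -38, "hand": 85}, {"tx": -39.1, "ty": -38}, {"tx": -39.1, "ty": -38}, {"tx": -39.1, "ty": -38}, {"tx": -39.1, "ty": -38}, {"tx": -39.1, "ty": -38}, {"tx": -39.1, "ty": -38}, {"tx": -39.1, "ty": -38}]'

```text
schema error: expected keys hand, tx, ty, tz, wx, wy, wz
```

Emit:
arm_command --deltas '[{"tx": -39.1, "ty": -38}, {"tx": -39.1, "ty": -38}, {"tx": -39.1, "ty": -38}, {"tx": -39.1, "ty": -38}, {"tx": -39.1, "ty": -38}, {"tx": -39.1, "ty": -38}, {"tx": -39.1, "ty": -38}, {"tx": -39.1, "ty": -38}]'

```text
schema error: expected keys hand, tx, ty, tz, wx, wy, wz
```

Emit:
arm_command --deltas '[{"wz": -0.172}, {"wz": -0.172}, {"wz": -0.172}, {"wz": -0.172}, {"wz": -0.172}, {}, {}]'

```text
schema error: expected keys hand, tx, ty, tz, wx, wy, wz
```

All seven keys are required in each row.

Emit:
arm_command --deltas '[{"hand": 85, "tx": -39.1, "ty": -38, "tz": 0, "wx": 0, "wy": 0, "wz": 0}, {"hand": 85, "tx": -39.1, "ty": -38, "tz": 0, "wx": 0, "wy": 0, "wz": 0}, {"hand": 85, "tx": -39.1, "ty": -38, "tz": 0, "wx": 0, "wy": 0, "wz": 0}, {"hand": 85, "tx": -39.1, "ty": -38, "tz": 0, "wx": 0, "wy": 0, "wz": 0}, {"hand": 85, "tx": -39.1, "ty": -38, "tz": 0, "wx": 0, "wy": 0, "wz": 0}, {"hand": 85, "tx": -39.1, "ty": -38, "tz": 0, "wx": 0, "wy": 0, "wz": 0}, {"hand": 85, "tx": -39.1, "ty": -38, "tz": 0, "wx": 0, "wy": 0, "wz": 0}, {"hand": 85, "tx": -39.1, "ty": -38, "tz": 0, "wx": 0, "wy": 0, "wz": 0}]'

```text
clock: 1.2
eef_pos: [396.2, 209.2, 231.4]
tcp_rot: [3.141, 0.0, 2.833]
contact_force: [0.9, 0.3, 0.2]
opening: 0.996
grasp_force: 0.0
```

Emit:
arm_command --deltas '[{"hand": 85, "tx": -39.1, "ty": -38, "tz": 0, "wx": 0, "wy": 0, "wz": 0}, {"hand": 85, "tx": -39.1, "ty": -38, "tz": 0, "wx": 0, "wy": 0, "wz": 0}, {"hand": 85, "tx": -39.1, "ty": -38, "tz": 0, "wx": 0, "wy": 0, "wz": 0}, {"hand": 85, "tx": -39.1, "ty": -38, "tz": 0, "wx": 0, "wy": 0, "wz": 0}, {"hand": 85, "tx": -39.1, "ty": -38, "tz": 0, "wx": 0, "wy": 0, "wz": 0}, {"hand": 85, "tx": -39.1, "ty": -38, "tz": 0, "wx": 0, "wy": 0, "wz": 0}, {"hand": 85, "tx": -39.1, "ty": -38, "tz": 0, "wx": 0, "wy": 0, "wz": 0}, {"hand": 85, "tx": -39.1, "ty": -38, "tz": 0, "wx": 0, "wy": 0, "wz": 0}]'

```text
clock: 2.2
eef_pos: [601.8, -175.7, 231.2]
tcp_rot: [3.141, -0.0, 2.833]
contact_force: [1.2, -0.5, 0.3]
opening: 0.995
grasp_force: 0.0
```

Emit:
arm_command --deltas '[{"hand": 85, "tx": 0, "ty": 0, "tz": 0, "wx": 0, "wy": 0, "wz": -0.172}, {"hand": 85, "tx": 0, "ty": 0, "tz": 0, "wx": 0, "wy": 0, "wz": -0.172}, {"hand": 85, "tx": 0, "ty": 0, "tz": 0, "wx": 0, "wy": 0, "wz": -0.172}, {"hand": 85, "tx": 0, "ty": 0, "tz": 0, "wx": 0, "wy": 0, "wz": -0.172}, {"hand": 85, "tx": 0, "ty": 0, "tz": 0, "wx": 0, "wy": 0, "wz": -0.172}, {"hand": 85, "tx": 0, "ty": 0, "tz": 0, "wx": 0, "wy": 0, "wz": 0}, {"hand": 85, "tx": 0, "ty": 0, "tz": 0, "wx": 0, "wy": 0, "wz": 0}]'

```text
clock: 3.08
eef_pos: [601.1, -173.9, 231.2]
tcp_rot: [3.141, -0.0, -2.594]
contact_force: [0.8, 0.0, 0.5]
opening: 0.994
grasp_force: 0.0
```

Emit:
arm_command --deltas '[{"hand": 50, "tx": 0, "ty": 0, "tz": 30, "wx": 0, "wy": 0, "wz": 0}, {"hand": 50, "tx": 0, "ty": 0, "tz": 30, "wx": 0, "wy": 0, "wz": 0}, {"hand": 50, "tx": 0, "ty": 0, "tz": 30, "wx": 0, "wy": 0, "wz": 0}, {"hand": 50, "tx": 0, "ty": 0, "tz": 20, "wx": 0, "wy": 0, "wz": 0}, {"hand": 50, "tx": 0, "ty": 0, "tz": 11, "wx": 0, "wy": 0, "wz": 0}, {"hand": 50, "tx": 0, "ty": 0, "tz": 0, "wx": 0, "wy": 0, "wz": 0}, {"hand": 50, "tx": 0, "ty": 0, "tz": 0, "wx": 0, "wy": 0, "wz": 0}]'

```text
clock: 3.95
eef_pos: [601.9, -174.1, 111.3]
tcp_rot: [-3.14, 0.001, -2.591]
contact_force: [-0.1, 0.6, -0.1]
opening: 0.584
grasp_force: 0.0
```

```bash
python3 - <<'E'
from h import *
i=cam("side")[2][240:360,240:400,::-1]
cv2.imwrite("pics/s1.png",cv2.resize(i,(800,600),interpolation=cv2.INTER_CUBIC))
E
```

```text
(no output)
```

View pics/s1.png

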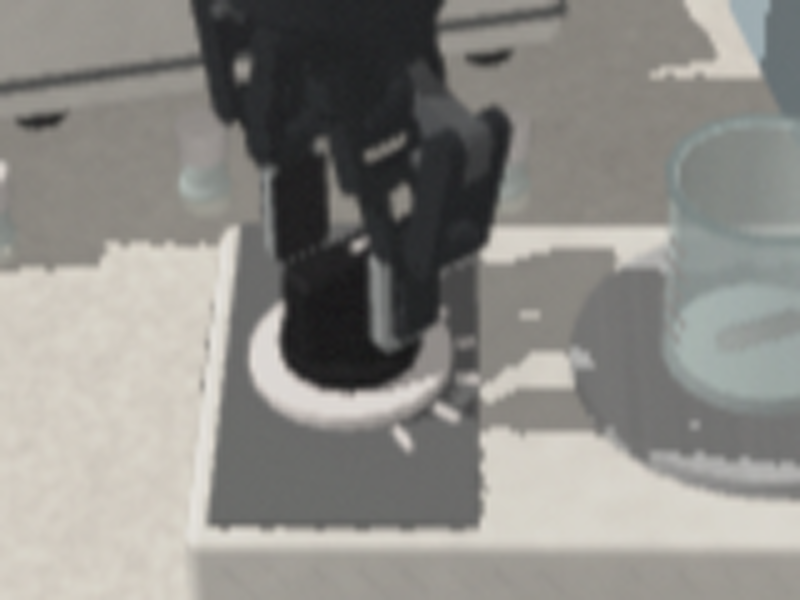

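The fingers straddle the bar, with the near finger at crop (395,310) and clear space on both sides. I'll lower by 5 mm and close gently.

Emit:
arm_command --deltas '[{"hand": 50, "tx": 0, "ty": 0, "tz": 5, "wx": 0, "wy": 0, "wz": 0}, {"hand": 10, "tx": 0, "ty": 0, "tz": 0, "wx": 0, "wy": 0, "wz": 0}, {"hand": 10, "tx": 0, "ty": 0, "tz": 0, "wx": 0, "wy": 0, "wz": 0}, {"hand": 10, "tx": 0, "ty": 0, "tz": 0, "wx": 0, "wy": 0, "wz": 0}, {"hand": 10, "tx": 0, "ty": 0, "tz": 0, "wx": 0, "wy": 0, "wz": 0}, {"hand": 10, "tx": 0, "ty": 0, "tz": 0, "wx": 0, "wy": 0, "wz": 0}]' --squeeze 25

```text
clock: 4.75
eef_pos: [601.5, -174.3, 105.5]
tcp_rot: [-3.141, 0.0, -2.59]
contact_force: [1.2, -4.2, -0.6]
opening: 0.181
grasp_force: 27.7
```

Emit:
arm_command --deltas '[{"hand": 10, "tx": 0, "ty": 0, "tz": 0, "wx": 0, "wy": 0, "wz": 0.13}, {"hand": 10, "tx": 0, "ty": 0, "tz": 0, "wx": 0, "wy": 0, "wz": 0.13}, {"hand": 10, "tx": 0, "ty": 0, "tz": 0, "wx": 0, "wy": 0, "wz": 0.13}, {"hand": 10, "tx": 0, "ty": 0, "tz": 0, "wx": 0, "wy": 0, "wz": 0.13}, {"hand": 10, "tx": 0, "ty": 0, "tz": 0, "wx": 0, "wy": 0, "wz": 0.13}, {"hand": 10, "tx": 0, "ty": 0, "tz": 0, "wx": 0, "wy": 0, "wz": 0.13}, {"hand": 10, "tx": 0, "ty": 0, "tz": 0, "wx": 0, "wy": 0, "wz": 0.12}, {"hand": 10, "tx": 0, "ty": 0, "tz": 0, "wx": 0, "wy": 0, "wz": 0}]'

```text
clock: 5.75
eef_pos: [601.5, -174.4, 105.5]
tcp_rot: [-3.141, 0.001, 2.791]
contact_force: [0.8, -5.7, -0.7]
opening: 0.186
grasp_force: 27.7
```

Emit:
arm_command --deltas '[{"hand": 10, "tx": 0, "ty": 0, "tz": 0, "wx": 0, "wy": 0, "wz": 0}, {"hand": 50, "tx": 0, "ty": 0, "tz": 0, "wx": 0, "wy": 0, "wz": 0}, {"hand": 50, "tx": 0, "ty": 0, "tz": 0, "wx": 0, "wy": 0, "wz": 0}, {"hand": 50, "tx": 0, "ty": 0, "tz": 0, "wx": 0, "wy": 0, "wz": 0}, {"hand": 50, "tx": 0, "ty": 0, "tz": 0, "wx": 0, "wy": 0, "wz": 0}]'

```text
clock: 6.38
eef_pos: [601.1, -173.8, 105.2]
tcp_rot: [3.142, -0.0, 2.793]
contact_force: [0.6, -0.2, -0.2]
opening: 0.587
grasp_force: 0.0
```

Emit:
arm_command --deltas '[{"hand": 50, "tx": 0, "ty": 0, "tz": -20, "wx": 0, "wy": 0, "wz": 0}, {"hand": 50, "tx": 0, "ty": 0, "tz": -40, "wx": 0, "wy": 0, "wz": 0}, {"hand": 50, "tx": 0, "ty": 0, "tz": -45, "wx": 0, "wy": 0, "wz": 0}, {"hand": 50, "tx": 0, "ty": 0, "tz": -45, "wx": 0, "wy": 0, "wz": 0}, {"hand": 50, "tx": 47, "ty": -17, "tz": 0, "wx": 0, "wy": 0, "wz": 0}, {"hand": 50, "tx": 47, "ty": -17, "tz": 0, "wx": 0, "wy": 0, "wz": 0}, {"hand": 50, "tx": 47, "ty": -17, "tz": 0, "wx": 0, "wy": 0, "wz": 0}, {"hand": 50, "tx": 47, "ty": -17, "tz": 0, "wx": 0, "wy": 0, "wz": 0}]'

```text
clock: 7.38
eef_pos: [399.9, -173.5, 256.6]
tcp_rot: [-3.141, 0.002, 2.793]
contact_force: [0.6, -0.2, 0.5]
opening: 0.585
grasp_force: 0.0
```

```bash
python3 - <<'E'
from h import *
i=cam("top")[2][:,:,::-1]; cv2.imwrite("pics/top2.png",i)
c=lambda a:cv2.resize(a,(400,600),interpolation=cv2.INTER_CUBIC)
cv2.imwrite("pics/c2.png",np.hstack([c(i[135:300,390:500]),c(i[185:350,170:280])]))
E
```

```text
(no output)
```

View pics/c2.png

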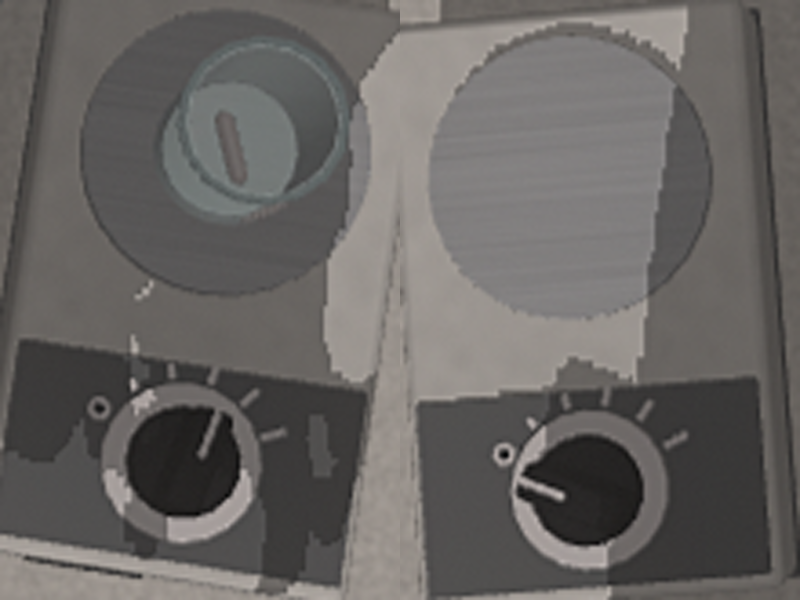

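The pointer runs from (203,457) to (221,413), in line with the third stroke at (213,375). The beaker rim is still at about (265,120), where it was before. The spare's pointer, tip at (518,483), is still on its off side as at the start. Handing in.

```bash
python3 -c "from rig import r; print(r.sign_off())"
```

```text
the job is handed in; nothing more can be done
None
```

The job is handed in: the selector on the stirrer with the beaker was turned clockwise from its first click to its third and let go, the beaker looks unmoved, and the other stirrer's selector still points to off.

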